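# Turn the row of price signs round for the customers

### The arm

A 6-joint arm with a two-finger parallel gripper is mounted at the origin on the work surface. World frame = base frame: x ahead of the robot, y to its left, z up, the work surface at z = 0. Lengths are in m, angles in rad, forces in N, time in s.
With the tool pointing down it reaches from about 0.375 to 0.975 m from the base axis. Payload 3.8 kg.
Tool frame: the origin (TCP) lies midway between the tips of the shut fingers; the grasp point (between the pads) lies 19 mm behind it (r.grip_depth is the distance from the TCP to the grasp point, in m); z points along the fingers, y is the line along which they close (so a half turn about z gives the same grasp; the last joint's range is limited). The gripper opens to 88 mm and grips with 3 to 60 N. Pads are 18 mm wide; open, the fingers measure 123 mm over their backs; the gripper's body (75 mm by 187 mm) begins 45 mm behind the grasp point.
Start: joints at [1.155, 0.264, 1.604, -0, 1.274, -0.037], TCP at [0.25, 0.627, 0.239] pointing down, gripper open.
Joint ranges: [-2.63, 2.63], [-0.94, 2.18], [0.31, 2.57], [-1.31, 4.45], [0, 2.66], [-2.55, 2.55]. Speed limits (rad/s): [2.57, 2.57, 3.14, 3.14, 3.14, 3.14].

### API

Orientations are given as a unit quaternion [x, y, z, w].
In Python, from station import r gives the robot as it stands. The module is installed in compiled form; this text tells all that it offers.
- The arm moves only by the tool play_rows, never from a script. Its argument "moves" is one flat list of numbers, 7 for each row, row after row: the turn, a rotation vector about the tool's x, y, z scaled (see below), then the shift along the tool's x, y, z scaled (see below), then the closure, from 0 (fully open) to 1 (shut). A call has 1 to 8 rows; each row is the pose to reach, as a shift and turn from the pose commanded when the call began, along the tool's axes at that moment, turning the shorter way round; what a row does not reach only later rows make up. The controller multiplies each number of a shift by 0.2 m and each number of a turn by pi rad. A row lasts 1/8 s, in which the tool goes at most 62.5 mm and 10.7 degrees, less where a joint would pass 70% of its speed; a pose out of reach is approached as far as the arm can. A call with a number of a shift or a turn outside -1 to 1 is refused whole. A call with a gripper value outside its range is refused whole. The fingers move at their own pace and stop on an object; the grip force is fixed at half the most. Time passes only in rows, so rows that repeat a pose let the fingers close. It gives the time, the measured TCP pose, the force, the opening and the grip force at its end, in the units of the state.
- r.get_state(): the state, without advancing time (a new reading comes with each control period).
- r.get_image(name): name is "scene" or "top" or "wrist"; returns a dict with "pixels" (384x512x3 uint8, red, green, blue), "mtx" (3x3 intrinsics, pixels), "xyz" and "rotation" of the camera in the world. Camera axes: x right, y down, z forward; pixel columns grow to the right and rows downward; lengths in m; the calibration is good to about 2 mm. A picture is of the moment at which its call begins. There is no depth.
- r.hand_in(): hands the job in; it is judged then, once.
The state is a dict: "clock": time; "joint_positions": joint angles; "joint_vel": joint speeds; "joint_efforts": joint torques, N m; "eef_pos": TCP position; "orientation": TCP orientation; "force": force on the tool from outside, world axes, zero at the start; "wrist_torque": the same for the moment, N m; "opening": opening from 0.0 (shut) to 1.0 (fully open); "finger_force": force on a finger pad.
Only numpy, scipy, OpenCV 4.12 (cv2) and the standard library are available. Lean on these libraries where they do the work, as an engineer would, in place of code of your own. Each camera call takes 0.05 s, during which the arm holds its last target. There are 200 camera calls.

### The job

The four little slate price signs on the marble serving board stand in the order seen from behind the counter; customers read them from the other side, so move all four into the pockets of the display rail in reverse order: the sign at the left end of the board (as the robot sees it) goes into the rail's right-end pocket, the next one beside it, and so on, so that the right-most sign ends up left-most. Stand each sign upright in the middle of its pocket with its slate parallel to the rail. Set each down gently, never drop or tip one.

Things in the scene. Friction and masses are not known exactly. Their poses are not given: they have to be found in the camera images.
- sign_round: Price sign with a round slate disc (54 mm across, centre 64 mm up, top 91 mm up, on a 14 mm wide stem) and a round foot, 44 mm diameter. 8 mm slate, faces square to the sign's x (grip across x), on a pale wooden foot 16 mm high; at 70 mm up it is over 30 mm wide. Origin: centre of the underside, z up. About 120 g. Starts on its own coaster.
- sign_square: Price sign with a broad square-topped slate (56 mm wide, top 84 mm up) and a square foot, 40 mm. 8 mm slate, faces square to the sign's x (grip across x), on a pale wooden foot 16 mm high; at 70 mm up it is over 30 mm wide. Origin: centre of the underside, z up. About 120 g. Starts on its own coaster.
- sign_gable: Price sign with a slate 40 mm wide that ends in a pointed gable (shoulders 76 mm up, tip 96 mm up) and a hexagonal foot, 44 mm over corners. 8 mm slate, faces square to the sign's x (grip across x), on a pale wooden foot 16 mm high; at 70 mm up it is over 30 mm wide. Origin: centre of the underside, z up. About 120 g. Starts on its own coaster.
- sign_arch: Price sign with a narrow slate 32 mm wide that ends in a half-round arch (top 104 mm up) and a cross-shaped foot, 44 mm. 8 mm slate, faces square to the sign's x (grip across x), on a pale wooden foot 16 mm high; at 70 mm up it is over 30 mm wide. Origin: centre of the underside, z up. About 120 g. Starts on its own coaster.
- coaster_round: Fixed grey felt coaster, 58 x 58 x 4 mm, on the marble board; the sign with the disc starts on it. Origin: centre of its underside, 8 mm above the counter; y along the row of four coasters (72 mm apart) towards the robot's left. Which coaster is where differs every time.
- coaster_square: Fixed grey felt coaster, 58 x 58 x 4 mm, on the marble board; the sign with the square top starts on it. Origin: centre of its underside, 8 mm above the counter; y along the row of four coasters (72 mm apart) towards the robot's left. Which coaster is where differs every time.
- coaster_gable: Fixed grey felt coaster, 58 x 58 x 4 mm, on the marble board; the sign with the gable starts on it. Origin: centre of its underside, 8 mm above the counter; y along the row of four coasters (72 mm apart) towards the robot's left. Which coaster is where differs every time.
- coaster_arch: Fixed grey felt coaster, 58 x 58 x 4 mm, on the marble board; the sign with the arch starts on it. Origin: centre of its underside, 8 mm above the counter; y along the row of four coasters (72 mm apart) towards the robot's left. Which coaster is where differs every time.
- board: Fixed pale marble serving board, 80 mm deep, 8 mm thick, carrying the row of four coasters. Origin: on the counter under the middle of that row; y along the row to the robot's left, x away from the robot. Coasters at y = +108, +36, -36, -108 mm. A jam jar stands on its +y end.
- rail: Fixed dark wooden bar with four pockets in a row, nearer or farther than the board. Origin: on the counter under the row's middle; y along the row to the robot's left, x away from the robot. Pocket centres: x = 0, y = +108, +36, -36, -108 mm; 60 x 60 mm, floors 12 mm and brass lips 20 mm above the counter. A cup stands on its -y end.

How it is judged:
At the end, for the whole second after the job is handed in: Each sign stands upright (within 0.08 rad) and at rest on the floor of a rail pocket of its own, within 13 mm of the pocket's centre along and across the rail, its slate within 0.25 rad of parallel to the rail, and the order along the rail is the reverse of the starting order along the coasters (x of sign_round in the frame of rail between -0.013 and 0.013 m and z of sign_round in the frame of rail between 0.009 and 0.015 m and angle between each of sign_round, sign_square, sign_gable, sign_arch's own z axis and vertical below 0.08 rad and angle between the x axis of each of sign_round, sign_square, sign_gable, sign_arch and the x axis of rail, either way round below 0.25 rad and linear speed of each of sign_round, sign_square, sign_gable, sign_arch below 0.02 m/s and angular speed of each of sign_round, sign_square, sign_gable, sign_arch below 0.2 rad/s and ((y of coaster_round in the frame of board between 0.078 and 0.138 m and y of sign_round in the frame of rail between -0.121 and -0.095 m) or (y of coaster_round in the frame of board between 0.006 and 0.066 m and y of sign_round in the frame of rail between -0.049 and -0.023 m) or (y of coaster_round in the frame of board between -0.066 and -0.006 m and y of sign_round in the frame of rail between 0.023 and 0.049 m) or (y of coaster_round in the frame of board between -0.138 and -0.078 m and y of sign_round in the frame of rail between 0.095 and 0.121 m)) and x of sign_square in the frame of rail between -0.013 and 0.013 m and z of sign_square in the frame of rail between 0.009 and 0.015 m and ((y of coaster_square in the frame of board between 0.078 and 0.138 m and y of sign_square in the frame of rail between -0.121 and -0.095 m) or (y of coaster_square in the frame of board between 0.006 and 0.066 m and y of sign_square in the frame of rail between -0.049 and -0.023 m) or (y of coaster_square in the frame of board between -0.066 and -0.006 m and y of sign_square in the frame of rail between 0.023 and 0.049 m) or (y of coaster_square in the frame of board between -0.138 and -0.078 m and y of sign_square in the frame of rail between 0.095 and 0.121 m)) and x of sign_gable in the frame of rail between -0.013 and 0.013 m and z of sign_gable in the frame of rail between 0.009 and 0.015 m and ((y of coaster_gable in the frame of board between 0.078 and 0.138 m and y of sign_gable in the frame of rail between -0.121 and -0.095 m) or (y of coaster_gable in the frame of board between 0.006 and 0.066 m and y of sign_gable in the frame of rail between -0.049 and -0.023 m) or (y of coaster_gable in the frame of board between -0.066 and -0.006 m and y of sign_gable in the frame of rail between 0.023 and 0.049 m) or (y of coaster_gable in the frame of board between -0.138 and -0.078 m and y of sign_gable in the frame of rail between 0.095 and 0.121 m)) and x of sign_arch in the frame of rail between -0.013 and 0.013 m and z of sign_arch in the frame of rail between 0.009 and 0.015 m and ((y of coaster_arch in the frame of board between 0.078 and 0.138 m and y of sign_arch in the frame of rail between -0.121 and -0.095 m) or (y of coaster_arch in the frame of board between 0.006 and 0.066 m and y of sign_arch in the frame of rail between -0.049 and -0.023 m) or (y of coaster_arch in the frame of board between -0.066 and -0.006 m and y of sign_arch in the frame of rail between 0.023 and 0.049 m) or (y of coaster_arch in the frame of board between -0.138 and -0.078 m and y of sign_arch in the frame of rail between 0.095 and 0.121 m))); the robot touches nothing.
It fails at once if a sign is tipped over (angle between any of sign_round, sign_square, sign_gable, sign_arch's own z axis and vertical above 0.6 rad).
It fails at once if a sign is dropped or slammed down (faster than 0.7 m/s close to its support) ((linear speed of sign_round above 0.7 m/s and height (world z) of sign_round below 0.045 m) or (linear speed of sign_square above 0.7 m/s and height (world z) of sign_square below 0.045 m) or (linear speed of sign_gable above 0.7 m/s and height (world z) of sign_gable below 0.045 m) or (linear speed of sign_arch above 0.7 m/s and height (world z) of sign_arch below 0.045 m)).
It also fails if it takes over 93 s, if anything falls off the work surface, if the arm or the gripper's body presses on something with over 40 N, if the wrist force passes 120 N, or if a joint passes its speed limit or range.

## Working session

There is one attempt and no reset: what is moved stays moved. The work goes in short steps, Python scripts to look and compute and a tool call to move; the robot and the scene stay as the last step left them, time stands still between calls to the robot, and variables do not carry over. Pictures are saved under pics/ and viewed, at most 16 in all, crops included, and the job is handed in when it is done.

Besides the shell and the picture viewer there is one more tool, called by a JSON object that holds its "fn" and its "kwargs". play_rows: Moves the arm, as the interface text tells. Shifts and turns lie within -1 to 1; 1 stands for 0.2 m of shift or pi rad of turn. Its arguments: {"type":"object","properties":{"moves":{"type":"array"}},"required":["moves"]}

```bash
mkdir -p pics; python3 - <<'E'
from station import r
import cv2,numpy as np
s=r.get_state();print(s)
for n in("top","scene"):
    d=r.get_image(n);cv2.imwrite(f"pics/{n}0.png",d["pixels"][:,:,::-1]);np.savez(f"{n}0.npz",**d);print(n,d["mtx"],d["xyz"],d["rotation"])
E
```

```text
{'clock': 0.0, 'joint_positions': array([ 1.15508067e+00,  2.64735055e-01,  1.60536612e+00, -5.28576716e-05,
        1.27373371e+00, -3.68925423e-02]), 'joint_vel': array([-0.00072902,  0.00065194,  0.00049887,  0.00169621, -0.00141392,
        0.00106476]), 'joint_efforts': array([-6.02910575e-06, -5.02115464e+01, -3.56873953e+01,  7.28709670e-02,
        2.97418423e-02, -1.98323919e-04]), 'eef_pos': array([0.24935461, 0.62647656, 0.23740448]), 'orientation': array([ 1.88273266e-01,  9.82116042e-01, -1.09819990e-03, -2.26934979e-04]), 'force': array([0.18153057, 0.25699906, 0.56804424]), 'wrist_torque': array([-0.01297985,  0.00995979, -0.02396692]), 'finger_force': 0.0, 'opening': 0.9980911436521097}
top [[477.88999777   0.         258.72294375]
 [  0.         477.88999777 192.63929556]
 [  0.           0.           1.        ]] [ 0.41278534 -0.02218236  0.72399373] [ 0.74747008 -0.65426781  0.07582086 -0.08644831]
scene [[420.22564116   0.         254.72392937]
 [  0.         420.22564116 191.77119755]
 [  0.           0.           1.        ]] [0.94680836 0.0153072  0.61591777] [ 0.6716176   0.68299861 -0.20820831 -0.19771694]
```

View pics/top0.png

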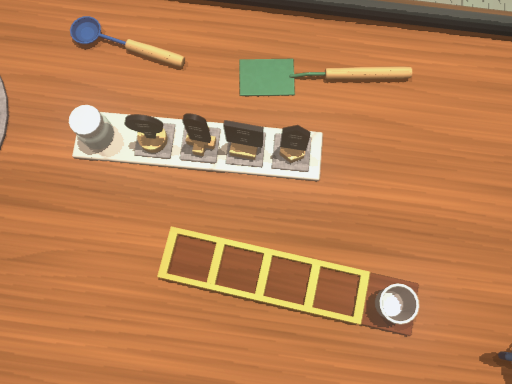

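View pics/scene0.png

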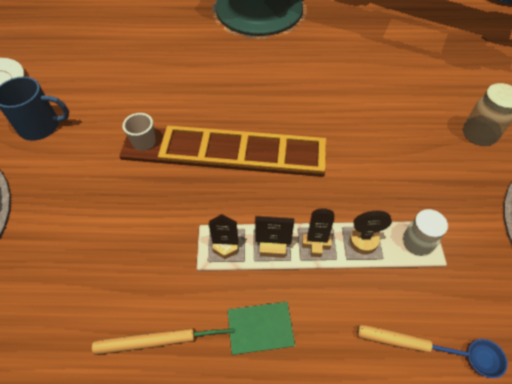

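Top view: the board is far (signs left to right: round ~(147,127), arch (197,130), square (243,137), gable (294,140)). The rail is near, with pockets from (192,257) to (338,290), and the cup is at the right.

```bash
cat > h.py <<'E'
import numpy as np,cv2
from scipy.spatial.transform import Rotation as R
def load(f): return dict(np.load(f))
def cast(d,uv,z):
    uv=np.atleast_2d(np.asarray(uv,float)); K=d["mtx"]
    ray=np.c_[uv,np.ones(len(uv))]@np.linalg.inv(K).T
    w=R.from_quat(d["rotation"]).apply(ray); z=np.broadcast_to(z,len(uv))
    return d["xyz"]+w*((z-d["xyz"][2])/w[:,2])[:,None]
def proj(d,P):
    c=R.from_quat(d["rotation"]).inv().apply(np.atleast_2d(P)-d["xyz"]); c=c@d["mtx"].T
    return c[:,:2]/c[:,2:]
E
python3 - <<'E'
from h import *
for n in("top","scene"):
    d=load(n+"0.npz"); im=d["pixels"]; hsv=cv2.cvtColor(im,cv2.COLOR_RGB2HSV)
    m=cv2.inRange(hsv,(22,120,110),(35,255,255)); m=cv2.morphologyEx(m,cv2.MORPH_CLOSE,np.ones((3,3)))
    nn,lab,st,ce=cv2.connectedComponentsWithStats(m); i=1+st[1:,4].argmax(); mm=np.uint8(lab==i)*255
    cs,hi=cv2.findContours(mm,cv2.RETR_CCOMP,cv2.CHAIN_APPROX_NONE)
    for c,h in zip(cs,hi[0]):
        if cv2.contourArea(c)<200: continue
        w=cast(d,c[:,0],.020); rc=cv2.minAreaRect((w[:,:2]*1000).astype(np.float32))
        print(n,"hole" if h[3]>=0 else "outer",np.round(rc[0],1),np.round(rc[1],1),round(rc[2],1),st[i])
    # white board
    m=cv2.inRange(hsv,(0,0,170),(180,60,255)); nn,lab,st,ce=cv2.connectedComponentsWithStats(m)
    for i in np.argsort(-st[1:,4])[:3]+1:print(n,st[i],ce[i])
a=cv2.imread("pics/top0.png")[90:190,60:335]; b=cv2.imread("pics/scene0.png")[195:285,190:450]
a=cv2.resize(a,(790,int(100*790/275)),interpolation=2); b=cv2.resize(b,(790,int(90*790/260)),interpolation=2)
cv2.imwrite("pics/crop.png",np.vstack([a,b]))
E
```

```text
top outer [456.9 -23.2] [300.   76.7] 84.8 [ 158  227  212   97 4195]
top hole [ 447.1 -130.6] [62.3 62.3] 84.8 [ 158  227  212   97 4195]
top hole [453.7 -58.8] [62.1 62.3] 84.7 [ 158  227  212   97 4195]
top hole [460.1  12.8] [62. 62.] 84.6 [ 158  227  212   97 4195]
top hole [467.1  84.3] [62.5 63. ] 84.9 [ 158  227  212   97 4195]
top [  69  105  253   75 5978] [187.15607226 147.14620274]
top [379 283  40  41 730] [395.03013699 303.71369863]
top [463   0  49  11 358] [489.59776536   3.82402235]
scene outer [792.9 200. ] [93.4  6.5] 76.7 [361 329  70  19 289]
scene [ 318  228  127   39 1569] [385.31166348 255.70044614]
scene [237 243  79  25 751] [273.50066578 259.43941411]
scene [416 210  31  27 661] [431.20726172 222.72465961]
```

View pics/crop.png

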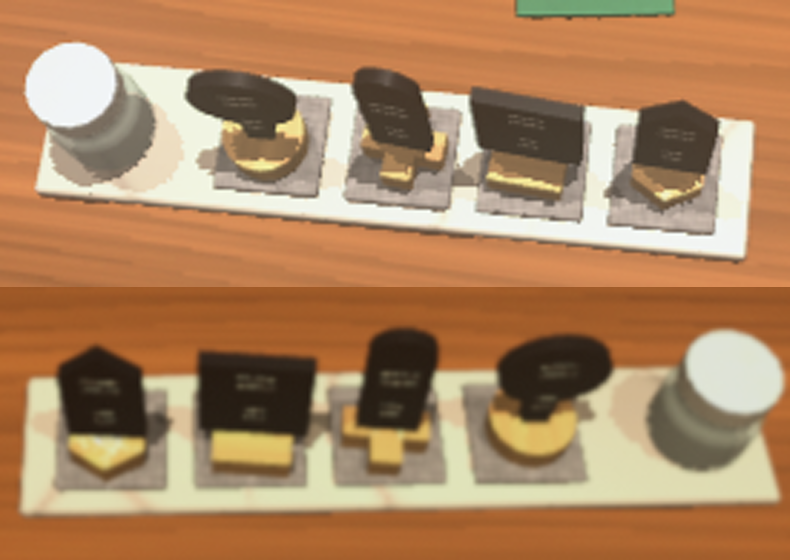

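The enlarged views show all signs turned slightly, with the disc and square close to the board direction. I'll estimate their poses from these corners and then check with the wrist camera.

```bash
python3 - <<'E'
from h import *
d=load("top0.npz"); s=load("scene0.npz")
T=lambda p:np.array(p)/2.873+[60,90]
S=lambda p:(np.array(p)-[0,287])/3.038+[190,195]
bot=[[(213,185),(318,196)],[(347,200),(450,208)],[(476,210),(583,220)],[(608,222),(715,233)]]
P=np.array([cast(d,T(b),.012)[:,:2] for b in bot]); mid=P.mean(1)
v=mid[0]-mid[3]; psi=np.arctan2(-v[0],v[1]); print("spacing",np.linalg.norm(v)/3,"board yaw",np.degrees(psi))
C=mid+.029*np.array([np.cos(psi),np.sin(psi)]);print("coasters",C.round(4))
def ya(a,b): v=a-b; return np.degrees(np.arctan2(-v[0],v[1])),np.linalg.norm(v[:2]),(a+b)[:2]/2
def pr(n,*q): print(n,*[np.round(x,4) for x in q])
pr("round top",*ya(*cast(d,T([(187,85),(297,108)]),.076)))
pr("square top",*ya(*cast(d,T([(477,87),(583,105)]),.096)))
pr("gable top",*ya(*cast(d,T([(641,113),(718,122)]),.088)))
pr("square scn",*ya(*cast(s,S([(315,355),(200,351)]),.096)))
pr("gable scn",*ya(*cast(s,S([(139,371),(58,375)]),.088)))
pr("round scn",*ya(*cast(s,S([(610,360),(499,377)]),.076)))
pr("arch tip",cast(d,T([(381,68)]),.116)[0],cast(s,S([(403,328)]),.116)[0])
E
```

```text
spacing 0.07181777931858509 board yaw 2.0567550096083753
coasters [[ 0.6431  0.1727]
 [ 0.6451  0.1   ]
 [ 0.6483  0.0289]
 [ 0.6508 -0.0426]]
round top -4.7768 0.0572 [0.643 0.175]
square top -2.6114 0.0524 [0.6547 0.0301]
gable top 0.5379 0.038 [ 0.6564 -0.0435]
square scn -1.4876 0.0539 [0.6467 0.0329]
gable scn 4.0525 0.0382 [ 0.6541 -0.0419]
round scn 10.5341 0.0555 [0.6418 0.1768]
arch tip [0.6516 0.1002 0.116 ] [0.6442 0.0987 0.116 ]
```

```bash
cat >> h.py <<'E'
def go(st,xyz,psi_deg):
    """scaled turn+shift from the measured pose to (xyz, closing axis at psi, tool down)"""
    a=np.radians(psi_deg); Rt=np.c_[[-np.sin(a),np.cos(a),0],[np.cos(a),np.sin(a),0],[0,0,-1]]
    R0=R.from_quat(st["orientation"])
    rv=(R0.inv()*R.from_matrix(Rt)).as_rotvec()/np.pi; sh=R0.inv().apply(np.array(xyz)-st["eef_pos"])/.2
    print("turn",rv.round(4),"shift",sh.round(4))
def info(st):
    m=R.from_quat(st["orientation"]).as_matrix()
    print("t",round(st["clock"],2),"pos",st["eef_pos"].round(4),"psi",np.degrees(np.arctan2(m[1,1],m[0,1])).round(2),"tilt",np.degrees(np.arccos(-m[2,2])).round(2),"F",st["force"].round(1),"open",round(st["opening"],3),"ff",round(st["finger_force"],1))
E
python3 - <<'E'
from h import *; from station import r
s=r.get_state(); info(s); go(s,(.6,.065,.26),0)
E
```

```text
t 0.1 pos [0.2493 0.6266 0.2375] psi 68.3 tilt 0.12 F [0.4 0.2 0.7] open 1.001 ff 0.0
turn [-0.0006  0.0004  0.3794] shift [-2.6674 -1.9606 -0.1088]
```

{"fn": "play_rows", "kwargs": {"moves": [0, 0, 0, -0.95, -0.7, -0.05, 0, 0, 0, 0, -0.95, -0.7, -0.05, 0, 0, 0, 0, -0.95, -0.7, -0.05, 0, 0, 0, 0, -0.95, -0.7, -0.05, 0]}}

```text
clock: 0.6
eef_pos: [0.3751, 0.4245, 0.2483]
orientation: [0.189, 0.982, -0.0, -0.0]
force: [0.9, -0.2, -0.3]
opening: 1.0
finger_force: 0.0
```

{"fn": "play_rows", "kwargs": {"moves": [0, 0, 0, -0.95, -0.7, -0.05, 0, 0, 0, 0, -0.95, -0.7, -0.05, 0, 0, 0, 0, -0.95, -0.7, -0.05, 0, 0, 0, 0, -0.95, -0.7, -0.05, 0]}}

```text
clock: 1.1
eef_pos: [0.4998, 0.2241, 0.2585]
orientation: [0.189, 0.982, -0.0, -0.0]
force: [0.2, 0.6, 0.0]
opening: 1.002
finger_force: 0.0
```

{"fn": "play_rows", "kwargs": {"moves": [0, 0, 0.38, -0.75, -0.56, 0, 0, 0, 0, 0.38, -0.75, -0.56, 0, 0, 0, 0, 0.38, -0.75, -0.56, 0, 0, 0, 0, 0.38, -0.75, -0.56, 0, 0, 0, 0, 0.38, -0.75, -0.56, 0, 0, 0, 0, 0.38, -0.75, -0.56, 0, 0, 0, 0, 0.38, -0.75, -0.56, 0, 0, 0, 0, 0.38, -0.75, -0.56, 0, 0]}}

```text
clock: 2.1
eef_pos: [0.5967, 0.0669, 0.2581]
orientation: [0.707, 0.707, -0.0, -0.0]
force: [0.1, 0.3, 0.2]
opening: 1.001
finger_force: 0.0
```

```bash
python3 - <<'E'
from h import *; from station import r
s=r.get_state(); info(s)
d=r.get_image("wrist"); np.savez("w1.npz",**d); cv2.imwrite("pics/w1.png",cv2.resize(d["pixels"][:,:,::-1],(768,576),interpolation=2)); print(d["xyz"],d["rotation"],d["mtx"])
E
```

```text
t 2.1 pos [0.5967 0.0669 0.2581] psi -0.06 tilt 0.06 F [0.1 0.3 0.2] open 1.001 ff 0.0
[0.59748257 0.15023005 0.40398241] [ 9.87077205e-01 -6.40052480e-04 -8.47760413e-04  1.60241888e-01] [[296.87908059   0.         259.53363544]
 [  0.         296.87908059 192.07940142]
 [  0.           0.           1.        ]]
```

View pics/w1.png

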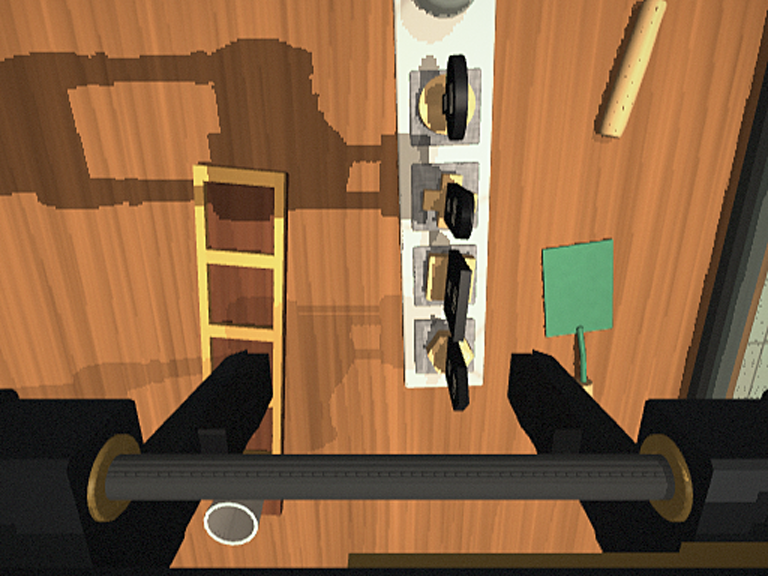

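The wrist view looks almost straight down. The signs are at rows 55–400 and cols 440–475, and the arch is visibly turned. I'll move the camera directly over the sign row (x≈0.648) so the slates appear edge-on.

{"fn": "play_rows", "kwargs": {"moves": [0, 0, 0, 0, 0.26, 0, 0, 0, 0, 0, 0, 0.26, 0, 0, 0, 0, 0, 0, 0.26, 0, 0]}}

```text
clock: 2.52
eef_pos: [0.6486, 0.0669, 0.2582]
orientation: [0.707, 0.707, -0.001, -0.0]
force: [0.8, -0.5, 0.1]
opening: 1.0
finger_force: 0.0
```

```bash
python3 - <<'E'
from h import *; from station import r
s=r.get_state(); info(s)
d=r.get_image("wrist"); np.savez("w2.npz",**d); im=d["pixels"]; print(d["xyz"])
m=cv2.inRange(im,(0,0,0),(62,62,62)); m[265:]=0
o=im[:,:,::-1].copy()
n,lab,st,ce=cv2.connectedComponentsWithStats(m)
for i in range(1,n):
    if 150<st[i,4]<3000:
        ys,xs=np.nonzero(lab==i); p=np.c_[xs,ys].astype(np.float32)
        vx,vy,cx,cy=cv2.fitLine(p,cv2.DIST_L2,0,.01,.01).ravel()
        e=[(cx-20*vx,cy-20*vy),(cx+20*vx,cy+20*vy)]; w=cast(d,e,.08); v=w[0]-w[1]; v*=np.sign(v[1])
        print(st[i],"line yaw",np.degrees(np.arctan2(-v[0],v[1])).round(1),"ctr",cast(d,[(cx,cy)],.075)[0].round(4))
o=cv2.resize(o[20:276,200:400],(600,768)[:2],interpolation=2)[:600] if 0 else cv2.resize(o[15:275,195:395],(460,598),interpolation=2)
cv2.imwrite("pics/w2.png",o)
E
```

```text
t 2.52 pos [0.6486 0.0669 0.2582] psi -0.06 tilt 0.08 F [ 0.8 -0.5  0.1] open 1.0 ff 0.0
[0.64943488 0.15022587 0.40403077]
[247  37   9  24 191] line yaw 1.6 ctr [0.6406 0.1935 0.075 ]
[249  65  10  29 192] line yaw 2.9 ctr [0.6423 0.1617 0.075 ]
[ 126  115   56  150 1464] line yaw -4.0 ctr [ 0.5227 -0.0189  0.075 ]
[255 122   8  21 152] line yaw -2.6 ctr [0.6478 0.1099 0.075 ]
[256 198  12  67 400] line yaw 4.3 ctr [ 0.6524 -0.0155  0.075 ]
[ 338  233   56   32 1196] line yaw 73.2 ctr [ 0.7745 -0.0381  0.075 ]
```

View pics/w2.png

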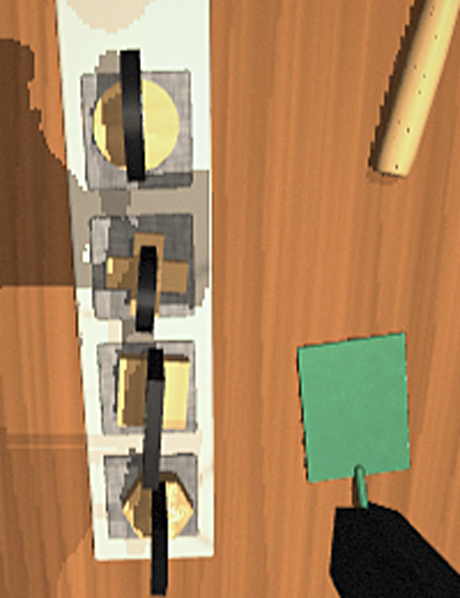

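Edge-on view, in crop pixels: disc (131,50)-(137,182), arch (149,247)-(147,330), square (156,350)-(151,487), gable (158,483)-(160,594). The feet are clearly visible.

```bash
python3 - <<'E'
from h import *
from station import r
d=load("w2.npz"); W=lambda p:np.array(p)/2.3+[195,15]
L=dict(round=[(131,50),(137,182)],arch=[(149,247),(147,330)],square=[(156,350),(151,487)],gable=[(158,483),(160,594)])
F=dict(round=(136,125),arch=(147,274),square=(154,392),gable=(158,508))
for k in L:
    w=cast(d,W(L[k]),.075); v=w[0]-w[1]; f=cast(d,W([F[k]]),.028)[0]
    print(k,"yaw",np.degrees(np.arctan2(-v[0],v[1])).round(1),"slate mid x",w[:,0].mean().round(4),"foot",f.round(4))
go(r.get_state(),(.6425,.175,.14),0)
E
```

```text
round yaw 2.3 slate mid x 0.6425 foot [0.6424 0.1767 0.028 ]
arch yaw -1.5 slate mid x 0.6485 foot [0.6479 0.1014 0.028 ]
square yaw -1.9 slate mid x 0.6512 foot [0.6517 0.0341 0.028 ]
gable yaw 1.1 slate mid x 0.6543 foot [ 0.6542 -0.04    0.028 ]
turn [-0.0003  0.     -0.0004] shift [ 0.5406 -0.0297  0.5929]
```

{"fn": "play_rows", "kwargs": {"moves": [0, 0, -0.013, 0.3, -0.03, 0.1, 0, 0, 0, -0.013, 0.543, -0.03, 0.3, 0, 0, 0, -0.013, 0.543, -0.03, 0.54, 0, 0, 0, -0.013, 0.543, -0.03, 0.54, 0]}}

```text
clock: 3.08
eef_pos: [0.6387, 0.1753, 0.1463]
orientation: [0.692, 0.721, -0.004, -0.003]
force: [-0.6, -0.8, -0.2]
opening: 0.999
finger_force: 0.0
```

```bash
python3 - <<'E'
from h import *; from station import r
s=r.get_state(); info(s); go(s,(.6425,.1755,.062),2.3)
d=r.get_image("wrist"); cv2.imwrite("pics/w3.png",d["pixels"][:,:,::-1])
E
```

```text
t 3.08 pos [0.6387 0.1753 0.1463] psi 2.34 tilt 0.55 F [-0.6 -0.8 -0.2] open 0.999 ff 0.0
turn [-0.003   0.0006  0.0002] shift [0.0011 0.0229 0.4215]
```

View pics/w3.png

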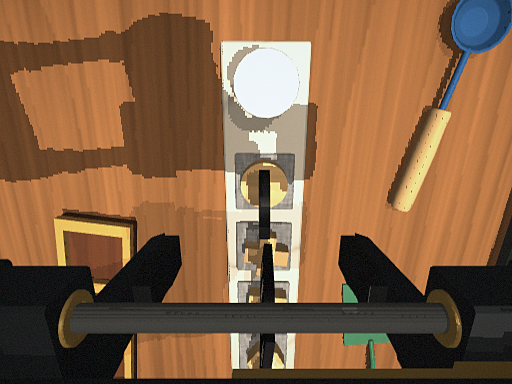

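The view shows the disc at rows 172–237, col 264, which is where (0.6425, 0.1755) should project. Descending now.

{"fn": "play_rows", "kwargs": {"moves": [-0.002, 0, 0, 0, 0.02, 0.15, 0, -0.002, 0, 0, 0, 0.02, 0.3, 0, -0.002, 0, 0, 0, 0.02, 0.4, 0, -0.002, 0, 0, 0, 0.02, 0.42, 0, -0.002, 0, 0, 0, 0.02, 0.42, 0]}}

```text
clock: 3.75
eef_pos: [0.6482, 0.1755, 0.068]
orientation: [0.693, 0.721, 0.003, 0.003]
force: [-0.1, 0.1, 0.3]
opening: 0.997
finger_force: 0.0
```

```bash
python3 - <<'E'
from h import *; from station import r
s=r.get_state(); info(s); go(s,(.6425,.1755,.062),2.3)
E
```

```text
t 3.75 pos [0.6482 0.1755 0.068 ] psi 2.22 tilt 0.46 F [-0.1  0.1  0.3] open 0.997 ff 0.0
turn [ 0.0025 -0.0001 -0.0005] shift [ 0.001  -0.0286  0.0299]
```

{"fn": "play_rows", "kwargs": {"moves": [0.0025, 0, 0, 0, -0.028, 0.025, 0, 0.0025, 0, 0, 0, -0.028, 0.025, 0, 0.0025, 0, 0, 0, -0.028, 0.025, 0]}}

```text
clock: 4.12
eef_pos: [0.6418, 0.1755, 0.062]
orientation: [0.693, 0.721, -0.0, -0.0]
force: [-0.3, 0.5, 0.1]
opening: 0.999
finger_force: 0.0
```

{"fn": "play_rows", "kwargs": {"moves": [0, 0, 0, 0, 0, 0, 1, 0, 0, 0, 0, 0, 0, 1, 0, 0, 0, 0, 0, 0, 1, 0, 0, 0, 0, 0, 0, 1, 0, 0, 0, 0, 0, 0, 1, 0, 0, 0, 0, 0, 0, 1]}}

```text
clock: 4.88
eef_pos: [0.6417, 0.1754, 0.0616]
orientation: [0.693, 0.721, -0.001, -0.001]
force: [-0.3, 0.4, 0.1]
opening: 0.344
finger_force: 0.0
```

```bash
python3 - <<'E'
from h import *; from station import r
s=r.get_state(); info(s); print(s["wrist_torque"])
E
```

```text
t 4.88 pos [0.6417 0.1754 0.0616] psi 2.24 tilt 0.09 F [-0.3  0.4  0.1] open 0.344 ff 0.0
[-0.10633089  0.07140792 -0.01588914]
```

{"fn": "play_rows", "kwargs": {"moves": [0, 0, 0, 0, 0, 0, 1, 0, 0, 0, 0, 0, 0, 1, 0, 0, 0, 0, 0, 0, 1, 0, 0, 0, 0, 0, 0, 1]}}

```text
clock: 5.38
eef_pos: [0.6417, 0.1754, 0.0617]
orientation: [0.693, 0.721, -0.001, -0.001]
force: [-0.8, -0.6, 0.9]
opening: 0.091
finger_force: 30.0
```

{"fn": "play_rows", "kwargs": {"moves": [0, 0, 0, 0, 0, -0.05, 1, 0, 0, 0, 0, 0, -0.2, 1, 0, 0, 0, 0, 0, -0.45, 1, 0, 0, 0, 0, 0, -0.6, 1, 0, 0, 0, 0, 0, -0.6, 1, 0, 0, 0, 0, 0, -0.6, 1]}}

```text
clock: 6.12
eef_pos: [0.641, 0.1752, 0.1804]
orientation: [0.693, 0.721, -0.001, -0.001]
force: [-0.1, 0.5, -1.4]
opening: 0.084
finger_force: 30.0
```

```bash
cat >> h.py <<'E'
RY=-5.3  # rail yaw
POCK=dict(round=(.4471,-.1306),arch=(.4537,-.0588),square=(.4601,.0128),gable=(.4671,.0843))
E
python3 - <<'E'
from h import *; from station import r
s=r.get_state(); info(s); go(s,(*POCK["round"],.18),RY)
d=r.get_image("wrist"); cv2.imwrite("pics/w4.png",d["pixels"][:,:,::-1])
E
```

```text
t 6.12 pos [0.641  0.1752 0.1804] psi 2.24 tilt 0.2 F [-0.1  0.5 -1.4] open 0.084 ff 30.0
turn [-0.0011  0.0002  0.0419] shift [-1.49   -1.0285  0.006 ]
```

View pics/w4.png

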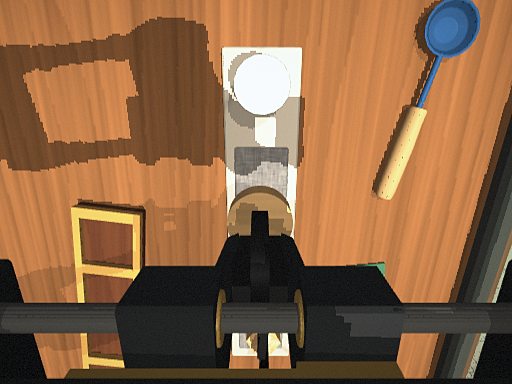

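The disc sign is gripped and upright, and its coaster (260,170) is empty. Carrying it to the rail's right-end pocket.

{"fn": "play_rows", "kwargs": {"moves": [0, 0, 0, -0.15, -0.1, 0, 1, 0, 0, 0, -0.35, -0.24, 0, 1, 0, 0, 0, -0.55, -0.38, 0, 1, 0, 0, 0, -0.74, -0.51, 0, 1]}}

```text
clock: 6.68
eef_pos: [0.5432, 0.0224, 0.1792]
orientation: [0.693, 0.721, -0.002, -0.002]
force: [0.4, -0.4, -0.8]
opening: 0.085
finger_force: 30.0
```

{"fn": "play_rows", "kwargs": {"moves": [0, 0, 0.02, -0.2, -0.14, 0, 1, 0, 0, 0.042, -0.4, -0.28, 0, 1, 0, 0, 0.042, -0.6, -0.42, 0, 1, 0, 0, 0.042, -0.7, -0.49, 0, 1, 0, 0, 0.042, -0.75, -0.52, 0, 1, 0, 0, 0.042, -0.75, -0.52, 0, 1, 0, 0, 0.042, -0.75, -0.52, 0, 1, 0, 0, 0.042, -0.75, -0.52, 0, 1]}}

```text
clock: 7.68
eef_pos: [0.4481, -0.1297, 0.1818]
orientation: [0.739, 0.674, -0.001, -0.001]
force: [-0.5, 0.4, -1.3]
opening: 0.086
finger_force: 30.0
```

```bash
python3 - <<'E'
from h import *; from station import r
s=r.get_state(); info(s); go(s,(*POCK["round"],.064),RY)
E
```

```text
t 7.67 pos [ 0.4481 -0.1297  0.1818] psi -5.25 tilt 0.1 F [-0.5  0.4 -1.3] open 0.086 ff 30.0
turn [-0.0006 -0.      0.0003] shift [-0.0052 -0.0037  0.5892]
```

{"fn": "play_rows", "kwargs": {"moves": [0, 0, 0, -0.005, -0.004, 0.15, 1, 0, 0, 0, -0.005, -0.004, 0.3, 1, 0, 0, 0, -0.005, -0.004, 0.45, 1, 0, 0, 0, -0.005, -0.004, 0.54, 1, 0, 0, 0, -0.005, -0.004, 0.57, 1, 0, 0, 0, -0.005, -0.004, 0.58, 1, 0, 0, 0, -0.005, -0.004, 0.58, 1]}}

```text
clock: 8.55
eef_pos: [0.4474, -0.1314, 0.0668]
orientation: [0.739, 0.674, -0.0, 0.0]
force: [-0.2, 1.0, -0.7]
opening: 0.088
finger_force: 30.0
```

{"fn": "play_rows", "kwargs": {"moves": [0, 0, 0, 0, 0, 0.01, 1, 0, 0, 0, 0, 0, 0.015, 1, 0, 0, 0, 0, 0, 0.018, 1, 0, 0, 0, 0, 0, 0.018, 1]}}

```text
clock: 9.05
eef_pos: [0.4466, -0.1314, 0.0624]
orientation: [0.739, 0.673, -0.001, -0.001]
force: [-1.0, 0.7, -1.9]
opening: 0.09
finger_force: 30.0
```

```bash
python3 - <<'E'
from h import *; from station import r
s=r.get_state(); info(s); go(s,(*POCK["round"],.0617),RY)
for n in("top",):
    d=r.get_image(n);cv2.imwrite("pics/t2.png",cv2.resize(d["pixels"][200:350,140:430,::-1],(783,405)))
E
```

```text
t 9.05 pos [ 0.4466 -0.1314  0.0624] psi -5.33 tilt 0.09 F [-1.   0.7 -1.9] open 0.09 ff 30.0
turn [-0.0005  0.0001 -0.0002] shift [0.004  0.0023 0.0035]
```

View pics/t2.png

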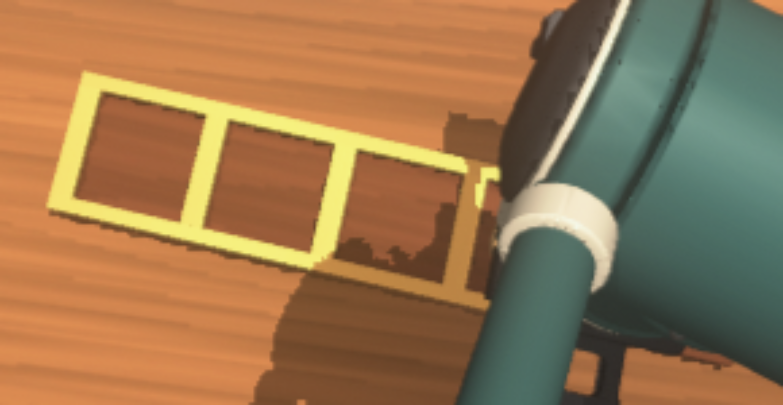

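{"fn": "play_rows", "kwargs": {"moves": [0, 0, 0, 0, 0, 0.004, 1, 0, 0, 0, 0, 0, 0.005, 1, 0, 0, 0, 0, 0, 0.005, 1]}}

```text
clock: 9.48
eef_pos: [0.4467, -0.1314, 0.0616]
orientation: [0.739, 0.674, -0.001, -0.0]
force: [-0.4, 0.3, 1.3]
opening: 0.089
finger_force: 30.0
```

{"fn": "play_rows", "kwargs": {"moves": [0, 0, 0, 0, 0, 0, 0.85, 0, 0, 0, 0, 0, 0, 0.75, 0, 0, 0, 0, 0, 0, 0.6, 0, 0, 0, 0, 0, 0, 0.45, 0, 0, 0, 0, 0, 0, 0.45, 0, 0, 0, 0, 0, 0, 0.45]}}

```text
clock: 10.22
eef_pos: [0.4466, -0.1313, 0.0614]
orientation: [0.739, 0.674, -0.001, -0.001]
force: [0.1, 0.2, -0.6]
opening: 0.551
finger_force: 0.0
```

{"fn": "play_rows", "kwargs": {"moves": [0, 0, 0, 0, 0, -0.1, 0.45, 0, 0, 0, 0, 0, -0.3, 0.45, 0, 0, 0, 0, 0, -0.5, 0.45, 0, 0, 0, 0, 0, -0.6, 0.45, 0, 0, 0, 0, 0, -0.6, 0.45, 0, 0, 0, 0, 0, -0.6, 0.45]}}

```text
clock: 10.98
eef_pos: [0.4461, -0.1311, 0.1803]
orientation: [0.739, 0.673, -0.001, -0.001]
force: [0.7, 0.2, -0.8]
opening: 0.549
finger_force: 0.0
```

```bash
python3 - <<'E'
from h import *; from station import r
s=r.get_state(); info(s); go(s,(.648,.1005,.18),-1.5)
d=r.get_image("wrist");np.savez("w5.npz",**d);cv2.imwrite("pics/w5.png",cv2.resize(d["pixels"][:,:,::-1],(768,576)))
E
```

```text
t 10.97 pos [ 0.4461 -0.1311  0.1803] psi -5.33 tilt 0.18 F [ 0.7  0.2 -0.8] open 0.549 ff 0.0
turn [-0.001  -0.0001 -0.0213] shift [ 1.2467e+00  8.9770e-01 -1.0000e-03]
```

View pics/w5.png

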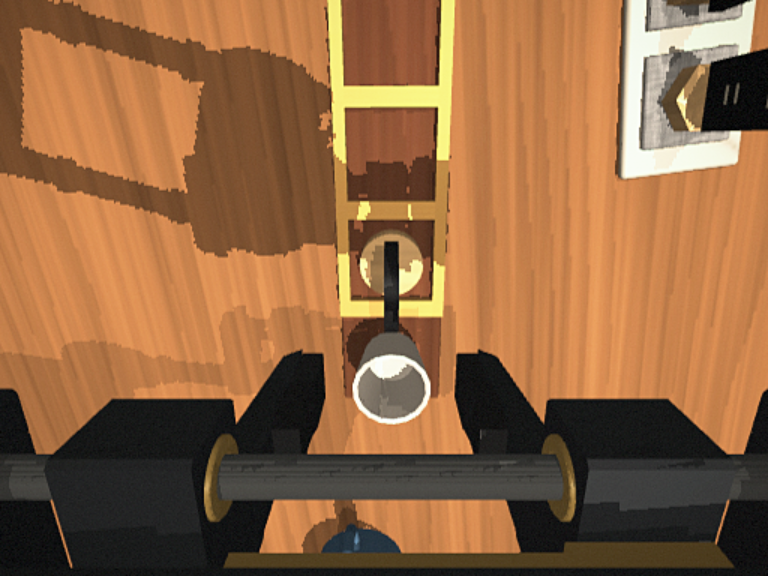

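The disc sign stands centred in the right pocket: foot at (391,266), pocket (342–440, 220–300). Next is the arch.

{"fn": "play_rows", "kwargs": {"moves": [0, 0, 0, 0.2, 0.15, 0, 0.45, 0, 0, 0, 0.4, 0.3, 0, 0.45, 0, 0, 0, 0.62, 0.45, 0, 0.45]}}

```text
clock: 11.4
eef_pos: [0.5478, -0.0153, 0.1794]
orientation: [0.739, 0.673, -0.002, -0.001]
force: [1.0, -0.2, 0.2]
opening: 0.549
finger_force: 0.0
```

{"fn": "play_rows", "kwargs": {"moves": [0, 0, -0.021, 0.25, 0.18, 0, 0.45, 0, 0, -0.021, 0.45, 0.33, 0, 0.45, 0, 0, -0.021, 0.627, 0.448, 0, 0.45, 0, 0, -0.021, 0.627, 0.448, 0, 0.45, 0, 0, -0.021, 0.627, 0.448, 0, 0.45, 0, 0, -0.021, 0.627, 0.448, 0, 0.45]}}

```text
clock: 12.15
eef_pos: [0.6477, 0.0992, 0.1803]
orientation: [0.717, 0.697, -0.001, -0.001]
force: [-0.4, 0.1, -0.4]
opening: 0.551
finger_force: 0.0
```

```bash
python3 - <<'E'
from h import *; from station import r
s=r.get_state(); info(s); go(s,(.648,.1005,.062),-1.5)
d=r.get_image("wrist");np.savez("w6.npz",**d);cv2.imwrite("pics/w6.png",cv2.resize(d["pixels"][100:300,160:360,::-1],(600,600),interpolation=2))
E
```

```text
t 12.15 pos [0.6477 0.0992 0.1803] psi -1.6 tilt 0.19 F [-0.4  0.1 -0.4] open 0.551 ff 0.0
turn [-0.001   0.0002 -0.0006] shift [0.0068 0.0034 0.5914]
```

View pics/w6.png

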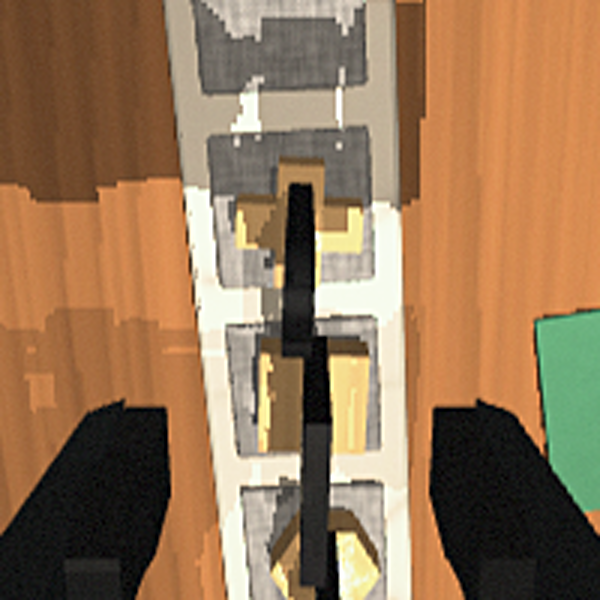

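The arch is centred between the fingers (slate col ~298 against a mid of 300). Descend and grip.

{"fn": "play_rows", "kwargs": {"moves": [-0.001, 0, 0, 0.007, 0.003, 0.15, 0.45, -0.001, 0, 0, 0.007, 0.003, 0.35, 0.45, -0.001, 0, 0, 0.007, 0.003, 0.5, 0.45, -0.001, 0, 0, 0.007, 0.003, 0.592, 0.45, -0.001, 0, 0, 0.007, 0.003, 0.592, 0.45, -0.001, 0, 0, 0.007, 0.003, 0.592, 0.45, -0.001, 0, 0, 0.007, 0.003, 0.592, 0.45]}}

```text
clock: 13.08
eef_pos: [0.6506, 0.1018, 0.0646]
orientation: [0.717, 0.698, 0.002, 0.002]
force: [-0.2, 0.2, -0.2]
opening: 0.553
finger_force: 0.0
```

{"fn": "play_rows", "kwargs": {"moves": [0, 0, 0, 0, 0, 0, 1, 0, 0, 0, 0, 0, 0, 1, 0, 0, 0, 0, 0, 0, 1, 0, 0, 0, 0, 0, 0, 1, 0, 0, 0, 0, 0, 0, 1, 0, 0, 0, 0, 0, 0, 1]}}

```text
clock: 13.82
eef_pos: [0.649, 0.1017, 0.0624]
orientation: [0.717, 0.698, 0.0, 0.0]
force: [1.0, 0.6, -0.8]
opening: 0.084
finger_force: 30.0
```

```bash
python3 - <<'E'
from h import *; from station import r
s=r.get_state(); info(s); go(s,(*POCK["arch"],.18),RY)
E
```

```text
t 13.82 pos [0.649  0.1017 0.0624] psi -1.54 tilt 0.06 F [ 1.   0.6 -0.8] open 0.084 ff 30.0
turn [0.0003 0.0001 0.0209] shift [-0.8284 -0.9539 -0.5891]
```

{"fn": "play_rows", "kwargs": {"moves": [0, 0, 0, 0, 0, -0.05, 1, 0, 0, 0, 0, 0, -0.2, 1, 0, 0, 0, 0, 0, -0.4, 1, 0, 0, 0, 0, 0, -0.55, 1, 0, 0, 0, 0, 0, -0.59, 1, 0, 0, 0, 0, 0, -0.59, 1, 0, 0, 0, 0, 0, -0.59, 1]}}

```text
clock: 14.7
eef_pos: [0.6478, 0.1016, 0.1787]
orientation: [0.717, 0.698, -0.001, -0.0]
force: [-0.3, -0.1, -1.3]
opening: 0.084
finger_force: 30.0
```

{"fn": "play_rows", "kwargs": {"moves": [0, 0, 0.01, -0.12, -0.14, 0, 1, 0, 0, 0.021, -0.28, -0.32, 0, 1, 0, 0, 0.021, -0.44, -0.51, 0, 1, 0, 0, 0.021, -0.6, -0.69, 0, 1, 0, 0, 0.021, -0.74, -0.86, 0, 1, 0, 0, 0.021, -0.828, -0.954, 0, 1, 0, 0, 0.021, -0.828, -0.954, 0, 1, 0, 0, 0.021, -0.828, -0.954, 0, 1]}}

```text
clock: 15.7
eef_pos: [0.454, -0.0584, 0.1798]
orientation: [0.739, 0.673, 0.001, 0.0]
force: [1.0, 0.9, -0.5]
opening: 0.086
finger_force: 30.0
```

{"fn": "play_rows", "kwargs": {"moves": [0, 0, 0, 0, 0, 0, 1, 0, 0, 0, 0, 0, 0, 1]}}

```text
clock: 15.95
eef_pos: [0.4544, -0.0582, 0.1802]
orientation: [0.739, 0.674, 0.0, 0.0]
force: [-0.0, -0.1, -0.9]
opening: 0.086
finger_force: 30.0
```

```bash
python3 - <<'E'
from h import *; from station import r
s=r.get_state(); info(s); go(s,(*POCK["arch"],.0645),RY)
d=r.get_image("wrist");cv2.imwrite("pics/w7.png",d["pixels"][:,:,::-1])
E
```

```text
t 15.95 pos [ 0.4544 -0.0582  0.1802] psi -5.27 tilt 0.07 F [-0.  -0.1 -0.9] open 0.086 ff 30.0
turn [ 0.0004 -0.      0.0002] shift [-0.0034 -0.0037  0.5787]
```

View pics/w7.png

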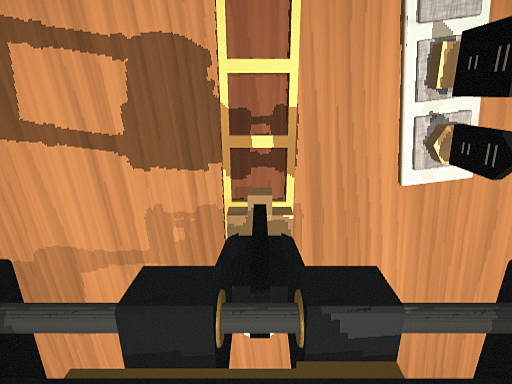

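The arch hangs straight at (260,215), above its pocket. Lower it, seat it and release.

{"fn": "play_rows", "kwargs": {"moves": [0, 0, 0, -0.003, -0.003, 0.15, 1, 0, 0, 0, -0.003, -0.003, 0.3, 1, 0, 0, 0, -0.003, -0.003, 0.43, 1, 0, 0, 0, -0.003, -0.003, 0.53, 1, 0, 0, 0, -0.003, -0.003, 0.56, 1, 0, 0, 0, -0.003, -0.003, 0.577, 1, 0, 0, 0, -0.003, -0.003, 0.577, 1, 0, 0, 0, -0.003, -0.003, 0.577, 1]}}

```text
clock: 17.0
eef_pos: [0.4541, -0.0594, 0.0659]
orientation: [0.739, 0.673, 0.001, 0.001]
force: [0.3, 0.4, -0.8]
opening: 0.086
finger_force: 30.0
```

{"fn": "play_rows", "kwargs": {"moves": [0, 0, 0, 0, 0, 0.005, 1, 0, 0, 0, 0, 0, 0.01, 1, 0, 0, 0, 0, 0, 0.012, 1, 0, 0, 0, 0, 0, 0.012, 1]}}

```text
clock: 17.5
eef_pos: [0.4533, -0.0592, 0.0625]
orientation: [0.739, 0.673, 0.001, 0.001]
force: [-0.3, -0.5, -1.2]
opening: 0.089
finger_force: 30.0
```

{"fn": "play_rows", "kwargs": {"moves": [0, 0, 0, 0, 0, 0.003, 1, 0, 0, 0, 0, 0, 0.004, 1, 0, 0, 0, 0, 0, 0.004, 1]}}

```text
clock: 17.88
eef_pos: [0.4535, -0.0592, 0.0622]
orientation: [0.739, 0.674, 0.001, 0.001]
force: [-2.0, 1.7, 5.5]
opening: 0.087
finger_force: 30.0
```

{"fn": "play_rows", "kwargs": {"moves": [0, 0, 0, 0, 0, 0, 0.85, 0, 0, 0, 0, 0, 0, 0.75, 0, 0, 0, 0, 0, 0, 0.6, 0, 0, 0, 0, 0, 0, 0.45, 0, 0, 0, 0, 0, 0, 0.45, 0, 0, 0, 0, 0, 0, 0.45]}}

```text
clock: 18.62
eef_pos: [0.4534, -0.0592, 0.0618]
orientation: [0.739, 0.674, 0.001, 0.001]
force: [-0.2, -0.3, -0.1]
opening: 0.552
finger_force: 0.0
```

{"fn": "play_rows", "kwargs": {"moves": [0, 0, 0, 0, 0, -0.1, 0.45, 0, 0, 0, 0, 0, -0.3, 0.45, 0, 0, 0, 0, 0, -0.5, 0.45, 0, 0, 0, 0, 0, -0.6, 0.45, 0, 0, 0, 0, 0, -0.6, 0.45, 0, 0, 0, 0, 0, -0.6, 0.45]}}

```text
clock: 19.38
eef_pos: [0.4525, -0.0591, 0.1807]
orientation: [0.739, 0.674, 0.0, -0.0]
force: [0.1, -0.0, -0.2]
opening: 0.548
finger_force: 0.0
```

```bash
python3 - <<'E'
from h import *; from station import r
s=r.get_state(); info(s); go(s,(.6515,.032,.18),-1.9)
d=r.get_image("wrist");np.savez("w8.npz",**d);cv2.imwrite("pics/w8.png",d["pixels"][:,:,::-1])
E
```

```text
t 19.38 pos [ 0.4525 -0.0591  0.1807] psi -5.32 tilt 0.01 F [ 0.1 -0.  -0.2] open 0.548 ff 0.0
turn [ 0.    -0.    -0.019] shift [0.5459 0.9486 0.0037]
```

View pics/w8.png

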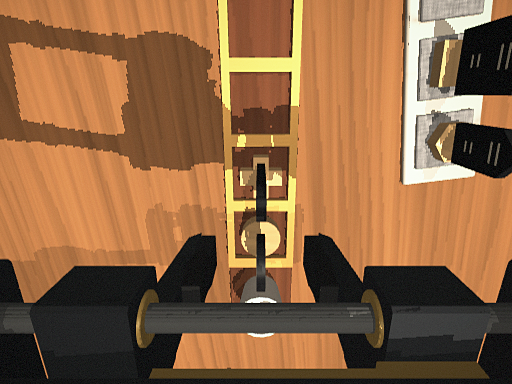

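The arch (261,178) and the disc (260,238) both stand centred in the right two pockets. Next is the square.

{"fn": "play_rows", "kwargs": {"moves": [0, 0, -0.019, 0.15, 0.26, 0, 0.45, 0, 0, -0.019, 0.3, 0.52, 0, 0.45, 0, 0, -0.019, 0.45, 0.78, 0, 0.45, 0, 0, -0.019, 0.546, 0.948, 0, 0.45, 0, 0, -0.019, 0.546, 0.948, 0, 0.45, 0, 0, -0.019, 0.546, 0.948, 0, 0.45, 0, 0, -0.019, 0.546, 0.948, 0, 0.45]}}

```text
clock: 20.3
eef_pos: [0.6507, 0.0313, 0.1814]
orientation: [0.719, 0.695, -0.0, 0.0]
force: [0.4, 0.2, 0.9]
opening: 0.552
finger_force: 0.0
```

```bash
python3 - <<'E'
from h import *; from station import r
s=r.get_state(); info(s); go(s,(.6515,.032,.062),-1.9)
d=r.get_image("wrist");np.savez("w9.npz",**d);cv2.imwrite("pics/w9.png",cv2.resize(d["pixels"][100:300,160:360,::-1],(600,600),interpolation=2))
E
```

```text
t 20.3 pos [0.6507 0.0313 0.1814] psi -1.93 tilt 0.02 F [0.4 0.2 0.9] open 0.552 ff 0.0
turn [-0.0001  0.0001 -0.0002] shift [0.0036 0.0041 0.5968]
```

View pics/w9.png

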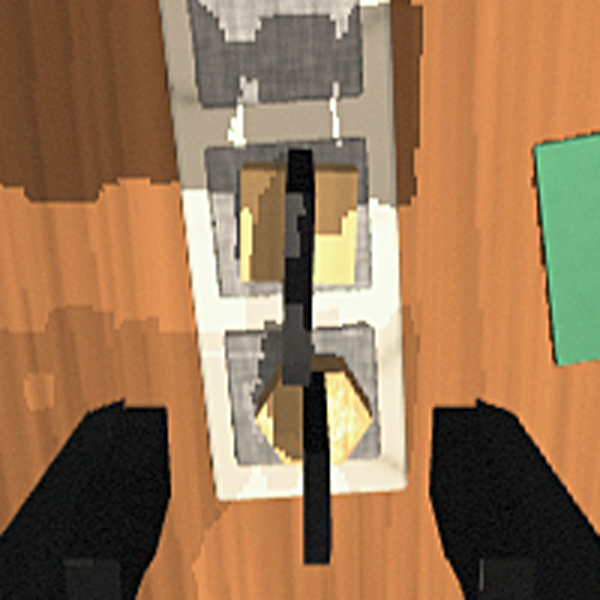

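The square is centred (slate cols 285–313, fingers' mid 300). Descend and grip.

{"fn": "play_rows", "kwargs": {"moves": [0, 0, 0, 0.008, 0, 0.15, 0.45, 0, 0, 0, 0.008, 0, 0.35, 0.45, 0, 0, 0, 0.008, 0, 0.5, 0.45, 0, 0, 0, 0.008, 0, 0.592, 0.45, 0, 0, 0, 0.008, 0, 0.595, 0.45, 0, 0, 0, 0.008, 0, 0.595, 0.45, 0, 0, 0, 0.008, 0, 0.595, 0.45]}}

```text
clock: 21.22
eef_pos: [0.6537, 0.0335, 0.065]
orientation: [0.719, 0.695, 0.002, 0.002]
force: [0.4, -0.6, 0.0]
opening: 0.549
finger_force: 0.0
```

{"fn": "play_rows", "kwargs": {"moves": [0, 0, 0, 0, 0, 0, 1, 0, 0, 0, 0, 0, 0, 1, 0, 0, 0, 0, 0, 0, 1, 0, 0, 0, 0, 0, 0, 1, 0, 0, 0, 0, 0, 0, 1, 0, 0, 0, 0, 0, 0, 1]}}

```text
clock: 21.98
eef_pos: [0.652, 0.0335, 0.0627]
orientation: [0.719, 0.695, 0.0, 0.0]
force: [0.0, -0.3, -1.4]
opening: 0.091
finger_force: 29.9
```

```bash
python3 - <<'E'
from h import *; from station import r
s=r.get_state(); info(s); go(s,(*POCK["square"],.18),RY)
E
```

```text
t 21.98 pos [0.652  0.0335 0.0627] psi -1.91 tilt 0.05 F [ 0.  -0.3 -1.4] open 0.091 ff 29.9
turn [0.0003 0.     0.0189] shift [-0.1353 -0.9551 -0.5875]
```

{"fn": "play_rows", "kwargs": {"moves": [0, 0, 0, 0, 0, -0.05, 1, 0, 0, 0, 0, 0, -0.2, 1, 0, 0, 0, 0, 0, -0.4, 1, 0, 0, 0, 0, 0, -0.55, 1, 0, 0, 0, 0, 0, -0.587, 1, 0, 0, 0, 0, 0, -0.587, 1, 0, 0, 0, 0, 0, -0.587, 1]}}

```text
clock: 22.85
eef_pos: [0.6509, 0.0335, 0.1785]
orientation: [0.719, 0.695, -0.001, -0.0]
force: [-0.8, -0.7, -1.3]
opening: 0.086
finger_force: 29.9
```

{"fn": "play_rows", "kwargs": {"moves": [0, 0, 0.01, -0.02, -0.14, 0, 1, 0, 0, 0.019, -0.045, -0.32, 0, 1, 0, 0, 0.019, -0.072, -0.51, 0, 1, 0, 0, 0.019, -0.1, -0.69, 0, 1, 0, 0, 0.019, -0.12, -0.86, 0, 1, 0, 0, 0.019, -0.135, -0.955, 0, 1, 0, 0, 0.019, -0.135, -0.955, 0, 1, 0, 0, 0.019, -0.135, -0.955, 0, 1]}}

```text
clock: 23.85
eef_pos: [0.4608, 0.0129, 0.1798]
orientation: [0.739, 0.673, 0.001, 0.001]
force: [0.1, -0.8, -1.3]
opening: 0.088
finger_force: 29.9
```

{"fn": "play_rows", "kwargs": {"moves": [0, 0, 0, 0, 0, 0, 1, 0, 0, 0, 0, 0, 0, 1]}}

```text
clock: 24.1
eef_pos: [0.461, 0.0129, 0.1801]
orientation: [0.739, 0.674, 0.0, 0.001]
force: [-0.6, -1.1, -1.8]
opening: 0.087
finger_force: 29.9
```

```bash
python3 - <<'E'
from h import *; from station import r
s=r.get_state(); info(s); go(s,(*POCK["square"],.0645),RY)
E
```

```text
t 24.1 pos [0.461  0.0129 0.1801] psi -5.32 tilt 0.08 F [-0.6 -1.1 -1.8] open 0.087 ff 29.9
turn [ 0.0004 -0.     -0.0001] shift [-0.0011 -0.005   0.5779]
```

{"fn": "play_rows", "kwargs": {"moves": [0, 0, 0, -0.001, -0.004, 0.15, 1, 0, 0, 0, -0.001, -0.004, 0.3, 1, 0, 0, 0, -0.001, -0.004, 0.43, 1, 0, 0, 0, -0.001, -0.004, 0.53, 1, 0, 0, 0, -0.001, -0.004, 0.56, 1, 0, 0, 0, -0.001, -0.004, 0.577, 1, 0, 0, 0, -0.001, -0.004, 0.577, 1, 0, 0, 0, -0.001, -0.004, 0.577, 1]}}

```text
clock: 25.1
eef_pos: [0.4605, 0.0127, 0.0656]
orientation: [0.739, 0.674, 0.001, 0.001]
force: [-0.5, 0.1, -1.7]
opening: 0.089
finger_force: 29.9
```

{"fn": "play_rows", "kwargs": {"moves": [0, 0, 0, 0, 0, 0.005, 1, 0, 0, 0, 0, 0, 0.01, 1, 0, 0, 0, 0, 0, 0.013, 1, 0, 0, 0, 0, 0, 0.013, 1, 0, 0, 0, 0, 0, 0.013, 1]}}

```text
clock: 25.72
eef_pos: [0.4599, 0.0128, 0.0626]
orientation: [0.739, 0.674, 0.001, 0.001]
force: [-2.1, -0.0, 4.5]
opening: 0.087
finger_force: 29.9
```

Contact felt (+4.5 N). Release, lift and go to the gable.

{"fn": "play_rows", "kwargs": {"moves": [0, 0, 0, 0, 0, 0, 0.85, 0, 0, 0, 0, 0, 0, 0.75, 0, 0, 0, 0, 0, 0, 0.6, 0, 0, 0, 0, 0, 0, 0.45, 0, 0, 0, 0, 0, 0, 0.45, 0, 0, 0, 0, 0, 0, 0.45]}}

```text
clock: 26.48
eef_pos: [0.4597, 0.0127, 0.0622]
orientation: [0.739, 0.673, 0.001, 0.001]
force: [1.0, -0.5, -0.6]
opening: 0.552
finger_force: 0.0
```

{"fn": "play_rows", "kwargs": {"moves": [0, 0, 0, 0, 0, -0.1, 0.45, 0, 0, 0, 0, 0, -0.3, 0.45, 0, 0, 0, 0, 0, -0.5, 0.45, 0, 0, 0, 0, 0, -0.6, 0.45, 0, 0, 0, 0, 0, -0.6, 0.45, 0, 0, 0, 0, 0, -0.6, 0.45]}}

```text
clock: 27.22
eef_pos: [0.4588, 0.0128, 0.1811]
orientation: [0.739, 0.674, -0.0, 0.0]
force: [-0.7, 0.9, -0.5]
opening: 0.554
finger_force: 0.0
```

```bash
python3 - <<'E'
from h import *; from station import r
s=r.get_state(); info(s); go(s,(.6543,-.041,.18),1.1)
E
```

```text
t 27.23 pos [0.4588 0.0128 0.1811] psi -5.32 tilt 0.01 F [-0.7  0.9 -0.5] open 0.554 ff 0.0
turn [ 0.      0.     -0.0357] shift [-0.1771  0.9981  0.0057]
```

{"fn": "play_rows", "kwargs": {"moves": [0, 0, -0.02, -0.045, 0.26, 0, 0.45, 0, 0, -0.036, -0.09, 0.52, 0, 0.45, 0, 0, -0.036, -0.14, 0.78, 0, 0.45, 0, 0, -0.036, -0.177, 0.998, 0, 0.45, 0, 0, -0.036, -0.177, 0.998, 0, 0.45, 0, 0, -0.036, -0.177, 0.998, 0, 0.45, 0, 0, -0.036, -0.177, 0.998, 0, 0.45]}}

```text
clock: 28.1
eef_pos: [0.6534, -0.0405, 0.1817]
orientation: [0.7, 0.714, -0.0, -0.0]
force: [-0.1, -0.7, 0.0]
opening: 0.55
finger_force: 0.0
```

```bash
python3 - <<'E'
from h import *; from station import r
s=r.get_state(); info(s); go(s,(.6543,-.041,.062),1.1)
d=r.get_image("wrist");np.savez("w10.npz",**d);cv2.imwrite("pics/w10.png",d["pixels"][:,:,::-1])
E
```

```text
t 28.1 pos [ 0.6534 -0.0405  0.1817] psi 1.17 tilt 0.02 F [-0.1 -0.7  0. ] open 0.55 ff 0.0
turn [-0.0001 -0.      0.0004] shift [-0.0024  0.0047  0.5986]
```

View pics/w10.png

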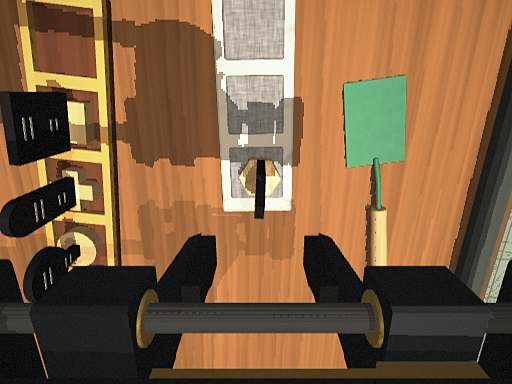

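The gable is centred (slate col 260, rows 160–218). The other three stand in the rail at the left. Descend and grip.

{"fn": "play_rows", "kwargs": {"moves": [0, 0, 0, 0, 0.001, 0.15, 0.45, 0, 0, 0, 0, 0.001, 0.35, 0.45, 0, 0, 0, 0, 0.001, 0.5, 0.45, 0, 0, 0, 0, 0.001, 0.592, 0.45, 0, 0, 0, 0, 0.001, 0.598, 0.45, 0, 0, 0, 0, 0.001, 0.598, 0.45, 0, 0, 0, 0, 0.001, 0.598, 0.45]}}

```text
clock: 29.02
eef_pos: [0.6567, -0.0411, 0.0648]
orientation: [0.7, 0.714, 0.001, 0.002]
force: [-0.3, 0.7, 0.8]
opening: 0.549
finger_force: 0.0
```

{"fn": "play_rows", "kwargs": {"moves": [0, 0, 0, 0, 0, 0, 1, 0, 0, 0, 0, 0, 0, 1, 0, 0, 0, 0, 0, 0, 1, 0, 0, 0, 0, 0, 0, 1, 0, 0, 0, 0, 0, 0, 1, 0, 0, 0, 0, 0, 0, 1]}}

```text
clock: 29.78
eef_pos: [0.6551, -0.041, 0.0625]
orientation: [0.7, 0.714, 0.0, 0.0]
force: [0.2, -0.8, -0.9]
opening: 0.092
finger_force: 30.0
```

{"fn": "play_rows", "kwargs": {"moves": [0, 0, 0, 0, 0, -0.05, 1, 0, 0, 0, 0, 0, -0.2, 1, 0, 0, 0, 0, 0, -0.4, 1, 0, 0, 0, 0, 0, -0.55, 1, 0, 0, 0, 0, 0, -0.587, 1, 0, 0, 0, 0, 0, -0.587, 1, 0, 0, 0, 0, 0, -0.587, 1]}}

```text
clock: 30.65
eef_pos: [0.654, -0.0409, 0.1783]
orientation: [0.7, 0.714, -0.001, -0.001]
force: [0.3, 0.5, -1.5]
opening: 0.09
finger_force: 30.0
```

```bash
python3 - <<'E'
from h import *; from station import r
s=r.get_state(); info(s); go(s,(*POCK["gable"],.18),RY)
E
```

```text
t 30.65 pos [ 0.654  -0.0409  0.1783] psi 1.15 tilt 0.09 F [ 0.3  0.5 -1.5] open 0.09 ff 30.0
turn [-0.0005 -0.      0.0359] shift [ 0.6448 -0.9216 -0.007 ]
```

{"fn": "play_rows", "kwargs": {"moves": [0, 0, 0.02, 0.1, -0.14, 0, 1, 0, 0, 0.036, 0.22, -0.32, -0.005, 1, 0, 0, 0.036, 0.35, -0.5, -0.005, 1, 0, 0, 0.036, 0.48, -0.68, -0.005, 1, 0, 0, 0.036, 0.59, -0.84, -0.005, 1, 0, 0, 0.036, 0.645, -0.922, -0.005, 1, 0, 0, 0.036, 0.645, -0.922, -0.005, 1, 0, 0, 0.036, 0.645, -0.922, -0.005, 1]}}

```text
clock: 31.65
eef_pos: [0.4693, 0.0838, 0.1811]
orientation: [0.739, 0.673, 0.001, 0.001]
force: [-0.5, 0.4, -1.2]
opening: 0.088
finger_force: 30.0
```

{"fn": "play_rows", "kwargs": {"moves": [0, 0, 0, 0, 0, 0, 1, 0, 0, 0, 0, 0, 0, 1]}}

```text
clock: 31.9
eef_pos: [0.4689, 0.0838, 0.181]
orientation: [0.739, 0.673, 0.001, 0.001]
force: [-0.9, 0.4, -1.7]
opening: 0.087
finger_force: 30.0
```

```bash
python3 - <<'E'
from h import *; from station import r
s=r.get_state(); info(s); go(s,(*POCK["gable"],.0645),RY)
E
```

```text
t 31.9 pos [0.4689 0.0838 0.181 ] psi -5.37 tilt 0.09 F [-0.9  0.4 -1.7] open 0.087 ff 30.0
turn [ 0.0005  0.     -0.0004] shift [ 0.0018 -0.0103  0.5823]
```

{"fn": "play_rows", "kwargs": {"moves": [0, 0, 0, 0.002, -0.007, 0.15, 1, 0, 0, 0, 0.002, -0.007, 0.3, 1, 0, 0, 0, 0.002, -0.007, 0.43, 1, 0, 0, 0, 0.002, -0.007, 0.53, 1, 0, 0, 0, 0.002, -0.007, 0.56, 1, 0, 0, 0, 0.002, -0.007, 0.581, 1, 0, 0, 0, 0.002, -0.007, 0.581, 1, 0, 0, 0, 0.002, -0.007, 0.581, 1]}}

```text
clock: 32.9
eef_pos: [0.4678, 0.0848, 0.0656]
orientation: [0.739, 0.674, 0.001, 0.001]
force: [0.8, 0.7, -0.6]
opening: 0.096
finger_force: 30.0
```

{"fn": "play_rows", "kwargs": {"moves": [0, 0, 0, 0, 0, 0.005, 1, 0, 0, 0, 0, 0, 0.01, 1, 0, 0, 0, 0, 0, 0.014, 1, 0, 0, 0, 0, 0, 0.014, 1, 0, 0, 0, 0, 0, 0.014, 1]}}

```text
clock: 33.52
eef_pos: [0.4673, 0.0848, 0.0625]
orientation: [0.739, 0.674, 0.001, 0.001]
force: [-3.1, 0.5, 5.9]
opening: 0.091
finger_force: 30.0
```

Seated (+5.9 N). Release, lift and move clear to inspect.

{"fn": "play_rows", "kwargs": {"moves": [0, 0, 0, 0, 0, 0, 0.85, 0, 0, 0, 0, 0, 0, 0.75, 0, 0, 0, 0, 0, 0, 0.6, 0, 0, 0, 0, 0, 0, 0.45, 0, 0, 0, 0, 0, 0, 0.45, 0, 0, 0, 0, 0, 0, 0.45]}}

```text
clock: 34.28
eef_pos: [0.4671, 0.0848, 0.062]
orientation: [0.739, 0.673, 0.001, 0.001]
force: [-0.8, -0.3, 0.5]
opening: 0.552
finger_force: 0.0
```

{"fn": "play_rows", "kwargs": {"moves": [0, 0, 0, 0, 0, -0.1, 0.45, 0, 0, 0, 0, 0, -0.3, 0.45, 0, 0, 0, 0, 0, -0.5, 0.45, 0, 0, 0, 0, 0, -0.7, 0.45, 0, 0, 0, 0, 0, -0.8, 0.45, 0, 0, 0, 0, 0, -0.8, 0.45]}}

```text
clock: 35.02
eef_pos: [0.4682, 0.085, 0.224]
orientation: [0.739, 0.674, 0.002, 0.002]
force: [0.3, 0.4, -0.0]
opening: 0.552
finger_force: 0.0
```

{"fn": "play_rows", "kwargs": {"moves": [0, 0, 0, 0.3, 0, 0, 0.45, 0, 0, 0, 0.6, 0, 0, 0.45, 0, 0, 0, 0.9, 0, 0, 0.45, 0, 0, 0, 1, 0, 0, 0.45, 0, 0, 0, 1, 0, 0, 0.45, 0, 0, 0, 1, 0, 0, 0.45]}}

```text
clock: 35.78
eef_pos: [0.4849, 0.2824, 0.2211]
orientation: [0.739, 0.673, -0.001, 0.001]
force: [0.6, -1.1, -0.2]
opening: 0.554
finger_force: 0.0
```

```bash
python3 - <<'E'
from h import *; from station import r
s=r.get_state(); info(s)
d=r.get_image("top");e=r.get_image("scene")
a=cv2.resize(d["pixels"][190:350,120:440,::-1],(600,300),interpolation=2);b=cv2.resize(e["pixels"][80:230,100:400,::-1],(600,300),interpolation=2)
cv2.imwrite("pics/end.png",np.vstack([a,b]))
E
```

```text
t 35.77 pos [0.4849 0.2824 0.2211] psi -5.36 tilt 0.1 F [ 0.6 -1.1 -0.2] open 0.554 ff 0.0
```

View pics/end.png

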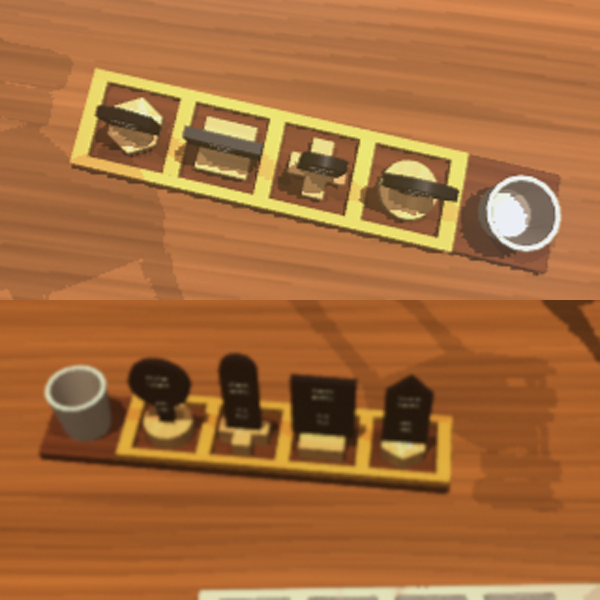

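All four stand upright in their pockets. From the left they read gable (132,125), square (225,145), arch (317,168), round (410,190), with feet centred and slates parallel to the rail. Handing in.

```bash
python3 -c "
from station import r
print(r.hand_in())"
```

```text
the job is handed in; nothing more can be done
None
```

The job is handed in at about 36 s: the last pictures show all four signs upright and centred in the rail pockets in reverse order (gable, square, arch, round from the robot's left); the hand-in returned no verdict.

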